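# Let the waiting cylinder into the sorting box

### The arm

A 6-joint arm with a two-finger parallel gripper is mounted at the origin on the work surface. World frame = base frame: x ahead of the robot, y to its left, z up, the work surface at z = 0. Lengths are in mm, angles in rad, forces in N, time in s.
With the tool pointing down it reaches from about 350 to 775 mm from the base axis. Payload 7.3 kg.
Tool frame: the origin (TCP) lies at the very end of the fingers, on their centre line; the grasp point (between the pads) lies 19 mm behind it; z points along the fingers, y is the line along which they close (so a half turn about z gives the same grasp; the last joint's range is limited). The gripper opens to 92 mm and grips with 3 to 60 N. Pads are 19 mm wide; open, the fingers measure 130 mm over their backs; the gripper's body (75 mm by 190 mm) begins 47 mm behind the grasp point.
Start: joints at [1.164, 0.342, 1.524, -0, 1.275, -0.146], TCP at [135.357, 507.27, 226.741] pointing down, gripper open.
Joint ranges: [-2.53, 2.53], [-0.77, 2.02], [0.04, 2.7], [-1, 4.14], [0.28, 2.66], [-3.11, 3.11]. Speed limits (rad/s): [2.57, 2.57, 3.14, 3.14, 3.14, 3.14].

### API

Orientations are given as [roll, pitch, yaw] about the fixed x, y, z axes, in that order (R = Rz(yaw) Ry(pitch) Rx(roll)).
In Python, from plant import bot gives the robot as it stands.
- The arm moves only by the tool jog_arm, never from a script. Its argument "targets" is a list of rows, each an object with "xyz": the shift along the tool's x, y, z as a fraction of full scale, a list of three; "spin": the turn about the tool's z as a fraction of full scale. In form: [{"xyz": [x, y, z], "spin": spin}, ...]. A call has exactly 10 rows; each row shifts and turns the commanded pose from where the row before left it, along the tool's axes as they then stand; what a row does not reach is not made up. Full scale, the value 1, is 80 mm for a shift and 0.1 rad for a turn. A row lasts 1/8 s, in which the tool goes at most 62.5 mm and 10.7 degrees, less where a joint would pass 70% of its speed; a pose out of reach is approached as far as the arm can. A call with a number of a shift or a turn outside -1 to 1 is refused whole. A call with a gripper value outside its range is refused whole. "gripper" is the opening in per cent of the stroke, from 0 (shut) to 100 (fully open), set as the call begins (left out, the last holds). The fingers move at their own pace and stop on an object; the grip force is fixed at half the most. Time passes only in rows, so rows that do not move let the fingers close, or fill a call up. It gives the time, the measured TCP pose, the force, the opening and the grip force at its end, in the units of the state.
- bot.get_obs(): the state, without advancing time (a new reading comes with each control period).
- bot.capture(name): name is "side" or "top"; returns the picture (480x640x3 uint8, blue, green, red); there is no depth.
- bot.get_calibration(name): a dict with "vfov" (degrees; the focal length in pixels is half the picture's height over the tangent of half this angle, whatever the lens; pixels are square), "cx", "cy" (the principal point, pixels), "eye" and "rotation" of the camera in the world. Camera axes: x right, y down, z forward; pixel columns grow to the right and rows downward; lengths in mm; the calibration is good to about 2 mm. A picture is of the moment at which its call begins. get_calibration takes no time and is no camera call.
- bot.close_job(): hands the job in; it is judged then, once.
The state is a dict: "time": time; "joint_positions": joint angles; "dq": joint speeds; "tau": joint torques, N m; "tool_pos": TCP position; "tcp_rot": TCP orientation; "contact_force": force on the tool from outside, world axes, zero at the start; "moment": the same for the moment, N m; "grip_width": finger opening in mm; "finger_force": force on a finger pad.
Only numpy, scipy, OpenCV 4.12 (cv2) and the standard library are available. Lean on these libraries where they do the work, as an engineer would, in place of code of your own. Each camera call takes 0.05 s, during which the arm holds its last target. There are 200 camera calls.

### The job

A small amber cylinder is waiting on the chute of one of the two wooden sorting boxes. Press that box's lid lever fully down from above and keep it down for about two seconds, so that the raised lid lets the cylinder roll inside, then release the lever so that the lid closes over it. Leave the other box, with the square block on its chute, shut.

Things in the scene. Friction and masses are not known exactly. Their poses are not given: they have to be found in the camera images.
- cylinder: translucent amber cylinder, 36 mm in diameter and 50 mm long, 60 g, lying across the chute of box_a against the stop strip of the shut lid. Origin at its centre, y along its axis; it turns as it rolls.
- box_a: fixed plywood box, 150 (x) by 130 (y) by 100 mm high, walls 6 mm, closed by a lid hinged on its top front edge (-x side, towards the robot, where the lever is). Origin: centre of its underside, z up. From the far top edge a 65 mm wide chute runs 130 mm to +x, rising 12 degrees to 127 mm (cheeks to 150); a 30 mm strip on the lid's far edge stops what lies on it until the lid is raised.
- lever_a: lid lever of box_a, an arm with a black pad 40 (x) by 50 mm (y), 70 mm out in front. Origin on its pivot, axes as the box's at rest; pad's top centre at x -70, z +6 mm, 90 mm over the shelf, free below. Pressed, it turns about y up to 0.36 rad (hard stop, pad down 25 mm); the lid rises 2.5 times as far, leaning away from the lever. 8 to 14 N hold it down; released, it springs back within 1 s.
- box_b: second sorting box, the same in all sizes as box_a; a frosted square block (44 x 44 x 24 mm) lies on its chute. It must stay shut.
- lever_b: lid lever of box_b, the same as lever_a.
Not all that is in view belongs to the job. Several things have the shape of the cylinder; the one meant has the colours described above.

How it is judged (in metres and radians):
On the way:
1. the robot holds the lever of the cylinder's box down (by 0.22 rad or more of its 0.36) for a second with the cylinder inside the box (angle between lever_a's own z axis and vertical above 0.22 rad and (contact force between lever_a and the fingers above 0.5 N or contact force between lever_a and the arm above 0.5 N) and z of cylinder in the frame of box_a between 0 and 0.08 m and x of cylinder in the frame of box_a between -0.072 and 0.072 m and y of cylinder in the frame of box_a between -0.062 and 0.062 m), for 1 s.
At the end, for the whole second after the job is handed in: The cylinder lies at rest (slower than 50 mm/s) inside its box, both levers are back up within 0.05 rad of their rest, and so both lids are shut (angle between each of lever_a, lever_b's own z axis and vertical below 0.05 rad and z of cylinder in the frame of box_a between 0 and 0.08 m and x of cylinder in the frame of box_a between -0.072 and 0.072 m and y of cylinder in the frame of box_a between -0.062 and 0.062 m and linear speed of cylinder below 0.05 m/s); the robot touches nothing.
It fails at once if the other box's lever is pressed or its lid raised (lever turned by more than 0.12 rad) (angle between lever_b's own z axis and vertical above 0.12 rad).
It also fails if it takes over 32 s, if anything falls off the work surface, if the arm or the gripper's body presses on something with over 40 N, if the wrist force passes 120 N, or if a joint passes its speed limit or range.

## Working session

There is one attempt and no reset: what is moved stays moved. The work goes in short steps, Python scripts to look and compute and a tool call to move; the robot and the scene stay as the last step left them, time stands still between calls to the robot, and variables do not carry over. Pictures are saved under pics/ and viewed, at most 10 in all, crops included, and the job is handed in when it is done.

Besides the shell and the picture viewer there is one more tool, called after "Request:" as name(argument=value, ...), one argument or row to a line, values as JSON. jog_arm: Moves the arm, as the interface text tells. Shift numbers are shares of 80 mm and turn numbers shares of 0.1 rad, none past 1 either way. Its arguments: {"type":"object","properties":{"targets":{"type":"array","items":{"type":"object","properties":{"xyz":{"type":"array","items":{"type":"number"}},"spin":{"type":"number"}}}},"gripper":{"type":"number"}},"required":["targets"]}

```bash
mkdir -p pics; python3 - <<'E'
from plant import bot
import cv2
for n in("side","top"):
    cv2.imwrite(f"pics/{n}0.png",bot.capture(n)); print(n,bot.get_calibration(n))
o=bot.get_obs(); print(o["time"],o["tool_pos"],o["tcp_rot"],o["grip_width"],o["contact_force"])
E
```

```text
side {'vfov': 45.544509517369534, 'cx': 322.33814326726497, 'cy': 235.1301461237008, 'eye': array([517.19823144, 602.5722602 , 804.53815542]), 'rotation': array([-2.44003106, -0.00690409, -2.87940094])}
top {'vfov': 48.32942184901653, 'cx': 314.4667373274436, 'cy': 231.76941756054117, 'eye': array([ 587.24544226,   53.45932425, 1034.98369923]), 'rotation': array([-3.07965057, -0.02709951, -1.57450327])}
0.1 [135.20429635 506.93998273 226.12889123] [-3.14027608e+00 -1.94061146e-04  2.88082288e+00] 91.41510099316908 [ 0.38068161  0.52606142 -0.48447028]
```

View pics/side0.png

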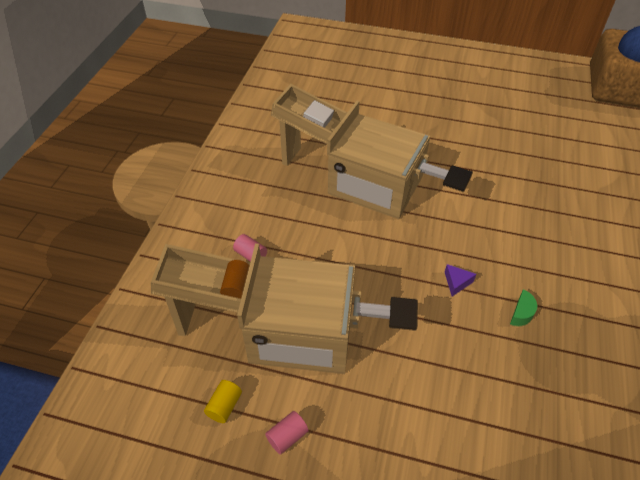

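View pics/top0.png

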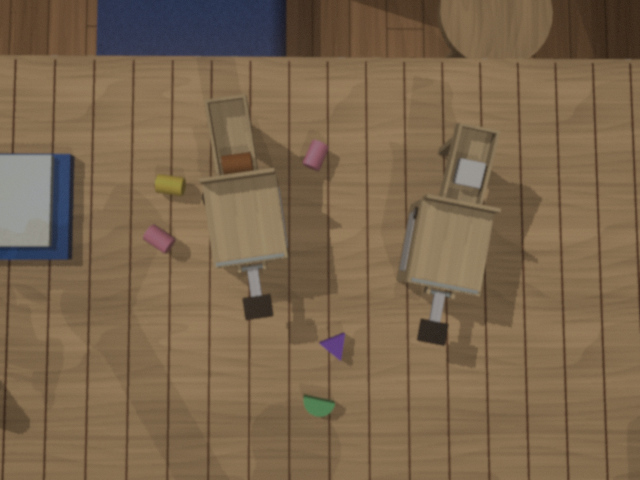

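The amber cylinder sits on the chute of the box on the left in the top view, with its lever pad at about (258,306) there and (403,313) in the side view. The other box, with the white block, has its pad at (433,331) in the top view.

```bash
cat > h.py <<'E'
import cv2,numpy as np
from plant import bot
from scipy.spatial.transform import Rotation as R
def ray(n,uv):
    c=bot.get_calibration(n); f=240/np.tan(np.radians(c["vfov"]/2))
    d=R.from_euler("xyz",c["rotation"]).as_matrix()@[(uv[0]-c["cx"])/f,(uv[1]-c["cy"])/f,1]
    return np.array(c["eye"]),d/np.linalg.norm(d)
def plane(n,uv,z):
    e,d=ray(n,uv); return e+d*(z-e[2])/d[2]
def tri(a,b):
    (e,d),(g,h)=ray("top",a),ray("side",b)
    s=np.linalg.lstsq(np.c_[d,-h],g-e,rcond=None)[0]
    p,q=e+d*s[0],g+h*s[1]; return (p+q)/2,np.linalg.norm(p-q)
def pad(im,x,y,w=26):
    m=np.zeros(im.shape[:2],np.uint8); m[y-w:y+w,x-w:x+w]=(im[y-w:y+w,x-w:x+w].max(2)<50)*255
    c=max(cv2.findContours(m,0,2)[0],key=cv2.contourArea)
    return cv2.minAreaRect(c)
E
python3 - <<'E'
from h import *
t,s=cv2.imread("pics/top0.png"),cv2.imread("pics/side0.png")
for a,b in(((258,306),(403,313)),((433,331),(458,178))):
    p,q=pad(t,*a),pad(s,*b); print(p,q)
    print(tri(p[0],q[0]),plane("top",p[0],90),plane("side",q[0],90))
    print([plane("top",k,90)[:2].round(1) for k in cv2.boxPoints(p)])
m=cv2.inRange(cv2.cvtColor(t,cv2.COLOR_BGR2HSV)[150:180,215:260],(0,150,60),(14,255,255)); y,x=np.nonzero(m)
print("cyl",len(x),plane("top",(x.mean()+215,y.mean()+150),120))
E
```

```text
((262.0, 313.0), (0.0, 0.0), 0.0) ((402.9765319824219, 312.94610595703125), (25.596153259277344, 29.64318084716797), 3.012787342071533)
(array([509.17081199, 121.65032587,  77.05072048]), np.float64(13.519669879283885)) [503.57835097 119.98164962  90.        ] [515.88702475 131.33898196  90.        ]
[array([503.6, 120. ]), array([503.6, 120. ]), array([503.6, 120. ]), array([503.6, 120. ])]
((432.6351318359375, 332.189208984375), (25.646240234375, 18.577085494995117), 9.462321281433105) ((456.9500427246094, 177.65000915527344), (23.717084884643555, 20.87103271484375), 18.434946060180664)
(array([ 469.34865351, -180.64933475,   86.08283139]), np.float64(3.2538105643029946)) [ 468.20686778 -179.85674349   90.        ] [ 471.22167413 -176.01156936   90.        ]
[array([ 456.1, -154.6]), array([ 488. , -160.5]), array([ 480.3, -205.2]), array([ 448.4, -199.2])]
cyl 381 [764.24128078 162.55190606 120.        ]
```

```bash
sed -i 's/max(2)<50/max(2)<T/; s/w=26)/w=26,T=50)/' h.py
python3 - <<'E'
from h import *
t,s=cv2.imread("pics/top0.png"),cv2.imread("pics/side0.png")
q=pad(s,403,313,T=55)
for T in(55,60,65):
    p=pad(t,258,306,T=T); b=[plane("top",k,90)[:2].round(1) for k in cv2.boxPoints(p)]
    print(T,p,tri(p[0],q[0]),plane("top",p[0],90)[:2],plane("side",q[0],90)[:2],b)
E
```

```text
55 ((257.9384765625, 306.5076904296875), (18.85327911376953, 24.310808181762695), 82.87498474121094) (array([515.10731034, 127.591543  ,  84.47959844]), np.float64(1.2577570155696005)) [514.90240495 127.10160245] [515.74287799 131.3236838 ] [array([528.7, 150.2]), array([533.7, 108.1]), array([501.1, 104. ]), array([496.2, 146. ])]
60 ((257.8398742675781, 306.5990295410156), (19.927066802978516, 26.305706024169922), 81.46923065185547) (array([515.03826029, 127.75094184,  84.73702984]), np.float64(1.3979611972724701)) [514.74458103 127.2733254 ] [515.74287799 131.3236838 ] [array([528.6, 152.6]), array([535.2, 107.2]), array([500.9, 101.9]), array([494.4, 147.3])]
65 ((257.7699890136719, 306.3899841308594), (20.7889404296875, 26.587217330932617), 81.8698959350586) (array([515.22501799, 127.84828171,  84.84255743]), np.float64(1.0220642049998632)) [515.10878297 127.39638336] [515.74287799 131.3236838 ] [array([529.9, 153. ]), array([536.2, 107. ]), array([500.3, 101.8]), array([494.1, 147.7])]
```

Request:
jog_arm(
  targets=[
    {"xyz": [0,0,0],"spin": -1},
    {"xyz": [0,0,0],"spin": -1},
    {"xyz": [0,0,0],"spin": -1},
    {"xyz": [0,0,0],"spin": -1},
    {"xyz": [-0.4,-0.5,0],"spin": 0},
    {"xyz": [-0.4,-0.55,0],"spin": 0},
    {"xyz": [-0.4,-0.55,0],"spin": 0},
    {"xyz": [-0.4,-0.55,0],"spin": 0},
    {"xyz": [-0.4,-0.55,0],"spin": 0},
    {"xyz": [-0.4,-0.55,0],"spin": 0},
  ],
  gripper=0,
)

```text
time: 1.35
tool_pos: [362.4, 275.0, 226.6]
tcp_rot: [3.142, -0.0, -3.002]
contact_force: [-0.3, 1.4, 0.2]
grip_width: 1.1
finger_force: 0.0
```

Request:
jog_arm(
  targets=[
    {"xyz": [-0.4,-0.52,0],"spin": 0},
    {"xyz": [-0.4,-0.52,0],"spin": 0},
    {"xyz": [-0.4,-0.52,0],"spin": 0},
    {"xyz": [-0.42,-0.52,0],"spin": 0},
    {"xyz": [0,0,0.36],"spin": 0},
    {"xyz": [0,0,0.36],"spin": 0},
    {"xyz": [0,0,0.36],"spin": 0},
    {"xyz": [0,0,0.36],"spin": 0},
    {"xyz": [0,0,0],"spin": 0},
    {"xyz": [0,0,0],"spin": 0},
  ],
)

```text
time: 2.6
tool_pos: [513.6, 129.7, 112.4]
tcp_rot: [3.142, 0.001, -3.002]
contact_force: [0.4, 0.2, 0.9]
grip_width: 0.6
finger_force: 0.0
```

```bash
python3 - <<'E'
from h import *
cv2.imwrite("pics/s1.png",bot.capture("side")); print(bot.get_obs()["tool_pos"])
E
```

```text
[513.79470416 129.72568111 112.72700638]
```

View pics/s1.png

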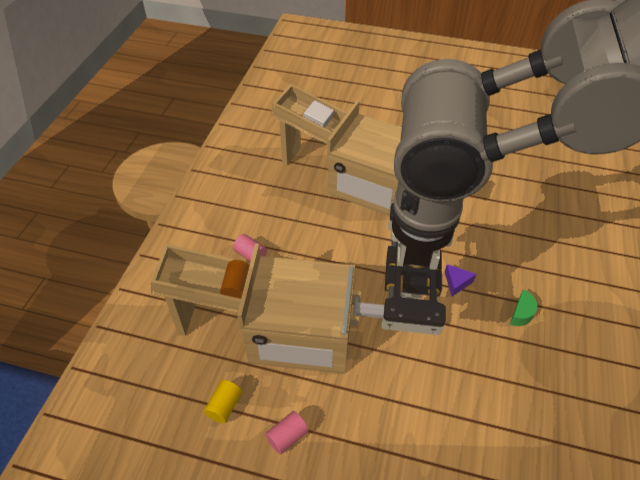

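The gripper stands over the box_a lever, covering its pad near (410,315). The cylinder still waits at (235,280), so I press down.

Request:
jog_arm(
  targets=[
    {"xyz": [0,0,0.12],"spin": 0},
    {"xyz": [0,0,0.1],"spin": 0},
    {"xyz": [0,0,0.08],"spin": 0},
    {"xyz": [0,0,0.05],"spin": 0},
    {"xyz": [0,0,0.05],"spin": 0},
    {"xyz": [0,0,0.05],"spin": 0},
    {"xyz": [0,0,0.05],"spin": 0},
    {"xyz": [0,0,0],"spin": 0},
    {"xyz": [0,0,0],"spin": 0},
    {"xyz": [0,0,0],"spin": 0},
  ],
)

```text
time: 3.9
tool_pos: [513.7, 129.7, 72.3]
tcp_rot: [3.142, 0.002, -3.002]
contact_force: [-1.1, 0.2, 6.9]
grip_width: 0.2
finger_force: 3.8
```

Request:
jog_arm(
  targets=[
    {"xyz": [0,0,0.02],"spin": 0},
    {"xyz": [0,0,0.02],"spin": 0},
    {"xyz": [0,0,0.01],"spin": 0},
    {"xyz": [0,0,0],"spin": 0},
    {"xyz": [0,0,0],"spin": 0},
    {"xyz": [0,0,0],"spin": 0},
    {"xyz": [0,0,0],"spin": 0},
    {"xyz": [0,0,0],"spin": 0},
    {"xyz": [0,0,0],"spin": 0},
    {"xyz": [0,0,0],"spin": 0},
  ],
)

```text
time: 5.15
tool_pos: [514.4, 129.8, 68.6]
tcp_rot: [3.142, 0.004, -3.002]
contact_force: [0.6, 0.4, 8.1]
grip_width: 0.3
finger_force: 3.6
```

```bash
python3 - <<'E'
from h import *
cv2.imwrite("pics/s2.png",bot.capture("side")); print(bot.get_obs()["tool_pos"])
E
```

```text
[514.37807205 129.82810966  68.58581206]
```

View pics/s2.png

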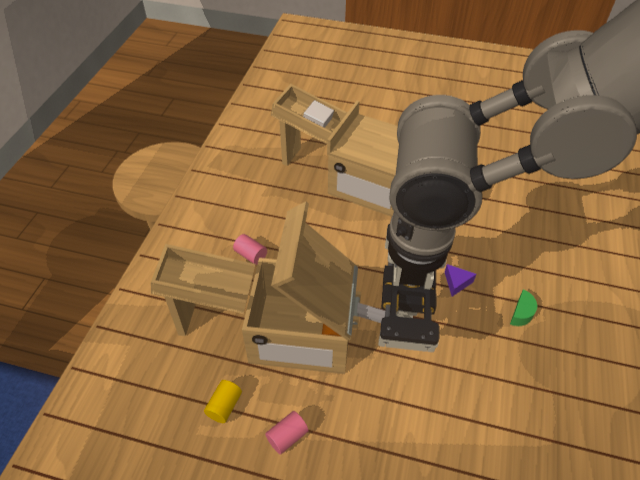

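The lid is up, the chute is empty, and a bit of amber shows inside the box at (330,328). I'll press 2–3 mm further to reach the stop and hold for two seconds.

Request:
jog_arm(
  targets=[
    {"xyz": [0,0,0.02],"spin": 0},
    {"xyz": [0,0,0.01],"spin": 0},
    {"xyz": [0,0,0],"spin": 0},
    {"xyz": [0,0,0],"spin": 0},
    {"xyz": [0,0,0],"spin": 0},
    {"xyz": [0,0,0],"spin": 0},
    {"xyz": [0,0,0],"spin": 0},
    {"xyz": [0,0,0],"spin": 0},
    {"xyz": [0,0,0],"spin": 0},
    {"xyz": [0,0,0],"spin": 0},
  ],
)

```text
time: 6.45
tool_pos: [514.8, 129.9, 67.0]
tcp_rot: [-3.142, 0.005, -3.002]
contact_force: [-1.0, -0.4, 13.0]
grip_width: 0.3
finger_force: 6.5
```

Request:
jog_arm(
  targets=[
    {"xyz": [0,0,0],"spin": 0},
    {"xyz": [0,0,0],"spin": 0},
    {"xyz": [0,0,0],"spin": 0},
    {"xyz": [0,0,0],"spin": 0},
    {"xyz": [0,0,0],"spin": 0},
    {"xyz": [0,0,0],"spin": 0},
    {"xyz": [0,0,0],"spin": 0},
    {"xyz": [0,0,0],"spin": 0},
    {"xyz": [0,0,0],"spin": 0},
    {"xyz": [0,0,0],"spin": 0},
  ],
)

```text
time: 7.7
tool_pos: [514.8, 129.9, 67.0]
tcp_rot: [-3.142, 0.005, -3.002]
contact_force: [-1.6, 0.9, 13.5]
grip_width: 0.3
finger_force: 6.5
```

Request:
jog_arm(
  targets=[
    {"xyz": [0,0,-0.05],"spin": 0},
    {"xyz": [0,0,-0.08],"spin": 0},
    {"xyz": [0,0,-0.1],"spin": 0},
    {"xyz": [0,0,-0.15],"spin": 0},
    {"xyz": [0,0,-0.3],"spin": 0},
    {"xyz": [0,0,-0.4],"spin": 0},
    {"xyz": [0,0,-0.4],"spin": 0},
    {"xyz": [0.5,0,0],"spin": 0},
    {"xyz": [0.5,0,0],"spin": 0},
    {"xyz": [0,0,0],"spin": 0},
  ],
)

```text
time: 8.95
tool_pos: [431.4, 118.4, 183.9]
tcp_rot: [3.141, -0.001, -3.002]
contact_force: [1.3, -0.1, -0.0]
grip_width: 0.1
finger_force: 0.0
```

Request:
jog_arm(
  targets=[
    {"xyz": [0,0,0],"spin": 0},
    {"xyz": [0,0,0],"spin": 0},
    {"xyz": [0,0,0],"spin": 0},
    {"xyz": [0,0,0],"spin": 0},
    {"xyz": [0,0,0],"spin": 0},
    {"xyz": [0,0,0],"spin": 0},
    {"xyz": [0,0,0],"spin": 0},
    {"xyz": [0,0,0],"spin": 0},
    {"xyz": [0,0,0],"spin": 0},
    {"xyz": [0,0,0],"spin": 0},
  ],
)

```text
time: 10.2
tool_pos: [433.8, 118.5, 183.5]
tcp_rot: [3.141, 0.0, -3.002]
contact_force: [0.2, 0.5, -0.4]
grip_width: 0.1
finger_force: 0.0
```

```bash
python3 - <<'E'
from h import *
cv2.imwrite("pics/s3.png",bot.capture("side")); print(bot.get_obs()["tool_pos"])
E
```

```text
[433.79043125 118.51568326 183.5313268 ]
```

View pics/s3.png

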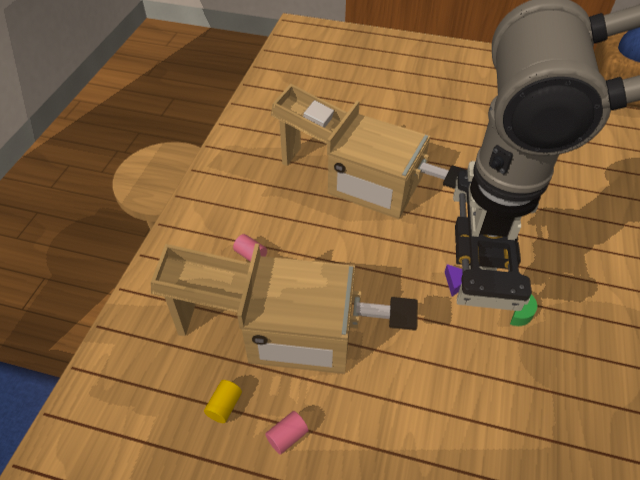

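Box_a is shut again, with its lever pad back up at (403,313), its chute empty and the gripper clear. Box_b is unchanged, with the block at (318,112).

```bash
python3 -c "
from plant import bot
print(bot.close_job())"
```

```text
the job is handed in; nothing more can be done
None
```

The job is handed in: I held box_a's lever down for over two seconds, the amber cylinder rolled inside, and the lid closed over it; box_b stayed shut (no verdict was returned).

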